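# Set a display easel's telescopic leg to length and hold its cam shut

### The job

Push the easel's sprung telescopic leg out of its sleeve, with its cam lever still open, until the line on the leg's thumb plate stands at the brass length clip and pause there a moment; then, without letting the leg slip from the mark, squeeze the cam lever shut against the fixed cheek on the leg. Finish while still holding the leg at the mark with the lever squeezed shut: leg and lever both spring back if let go, and I will put in the lock screw while you hold. Leave the other things on the table where they are.

Things in the scene. Friction and masses are not known exactly. Their poses are not given: they have to be found in the camera images.
- stand: Leg bracket, fixed to the table: plywood board 270 x 130 x 12 mm with aluminium sleeve, saddle and scale rail, all under 42 mm high. Origin under the board, at table height, on the leg's centre line; board x -170 to +100, y -60 to +70 mm. +x is the way the leg slides out, +y points to the scale-rail side, z up.
- leg: Sliding leg, 0.3 kg: aluminium tube, rubber foot, grey head on top up to 90 mm; axes as the stand's. Slides along x only, 100 mm; a 3 to 5 N spring pushes it back in. Origin at table height on the centre line below the thumb plate's mid-plane. Thumb plate: upright, x -4 to 4, y -52 to 52, z 46 to 90 mm; push its -x face to slide the leg out. Head block under the grip: 44 mm wide, top z = 50 mm.
- leg_grip (a point): On the leg, 15 mm behind (-x) the thumb plate's mid-plane, y = 0, 70 mm above the table; middle of the closed pair of fixed cheek and lever; axes as the leg's. Cheek: x -51 to -3 mm and y 0 to +13 mm from the leg's origin, z 52 to 88 mm, flat outer face; lever on the y < 0 side. Beside the pair it is clear for fingers above z = 50 mm.
- leg_line (a point): The line on the leg: steel nib at the +y end of the thumb plate, on its mid-plane, 56 mm above the table; axes as the leg's.
- lever (a joint): Steel cam lever, 54 mm from pivot to tip, 10 mm thick, z 53 to 87 mm. Upright pivot on the leg 60 mm behind the thumb plate's mid-plane, at y = -8 mm; free tip next to the thumb plate. Rad: 0 = closed, parallel to the cheek (pair then 26 mm across, y -13 to +13 mm); 0.32 = fully open, tip's outer corner at y = -30 mm. A spring opens it; 2 N at the tip closes it.
- index: Length mark: small brass clip with an upright blade 3 mm thick, fixed on the scale rail on the stand's +y side; axes as the stand's. Origin at its underside on the rail, 30 mm above the table, in the blade's mid-plane; blade top 54 mm above the table. The leg is at length when leg_line has x = 0 in this frame.
- index_line (a point): Top of the brass blade, on its mid-plane, 50 mm above the table, on the side next to the leg's thumb plate.
- tape_washi: yellow paper-tape roll, 41 mm across, 15 mm high, lying flat on the board beside the sleeve; origin under its centre
- scissors_red: red-handled scissors, 211 mm long, on the table; origin under the middle
- crochet_ball: white ball of crochet thread, 86 mm; origin under its centre
- thread_cone: gold thread cone, 62 mm across, 150 mm tall; origin under its centre
- masking_tape: cream tape roll, 104 mm across, 25 mm high, lying flat; origin under its centre
- hole_punch: hole punch with teal grips, 142 x 52 x 16 mm, lying flat; origin under its middle

How it is judged:
By the outcome, as a careful person would: the job done as asked, in the order asked, and still so for the second after the job is handed in, while the arm keeps its last pose, push and grip.
It also fails if it takes over 38 s, if anything falls off the work surface, if the arm or the gripper's body presses on something with over 40 N, if the wrist force passes 120 N, or if a joint passes its speed limit or range.

### The arm

A 6-joint arm with a two-finger parallel gripper is mounted at the origin on a cart in front of the work surface, level with it; the furniture and walls round the work are solid. World frame = base frame: x ahead of the robot, y to its left, z up, the work surface at z = 0. Lengths are in mm, angles in degrees, forces in N, time in s.
With the tool pointing down it reaches from about 300 to 850 mm from the base axis. Payload 4.2 kg.
Tool frame: the origin (TCP) lies midway between the tips of the shut fingers; the grasp point (between the pads) lies 19 mm behind it (pinch_z is the distance from the TCP to the grasp point, in mm); z points along the fingers, y is the line along which they close (so a half turn about z gives the same grasp; the last joint's range is limited). The gripper opens to 91 mm and grips with 3 to 60 N. Pads are 32 mm wide; open, the fingers measure 118 mm over their backs; the gripper's body (76 mm by 178 mm) begins 60 mm behind the grasp point.
Start: joints at [-64.973, 18.312, 89.639, -0, 72.044, -1.146], TCP at [253.626, -516.059, 213.976] pointing down, gripper open.
Joint ranges: [-177.97, 177.97], [-48.28, 115.42], [12.27, 149.76], [-77.06, 257.06], [2.81, 150.46], [-146.56, 146.56]. Speed limits (degrees/s): [147.25, 147.25, 180, 180, 180, 180].

### API

Orientations are given as [roll, pitch, yaw] about the fixed x, y, z axes, in that order (R = Rz(yaw) Ry(pitch) Rx(roll)).
In Python, from workcell import * gives the robot as it stands.
- The arm moves only by the tool step_arm, never from a script. Its argument "steps" is a list of rows, each a list of 7 numbers: the turn, a rotation vector about the tool's x, y, z in degrees, then the shift along the tool's x, y, z in mm, then the opening, from 0 (shut) to 1 (fully open). In form: [[rx, ry, rz, x, y, z, hand], ...]. A call has exactly 8 rows; each row shifts and turns the commanded pose from where the row before left it, along the tool's axes as they then stand; what a row does not reach is not made up. A row lasts 1/8 s, in which the tool goes at most 62.5 mm and 10.7 degrees, less where a joint would pass 70% of its speed; a pose out of reach is approached as far as the arm can. A call is refused whole if a number of a shift passes 62.5 or a number of a turn 10.7, either way. A call with a gripper value outside its range is refused whole. The fingers move at their own pace and stop on an object; "force" is the grip in N (left out, the last holds). Time passes only in rows, so rows that do not move let the fingers close, or fill a call up. It gives the time, the measured TCP pose, the force, the opening and the grip force at its end, in the units of the state.
- state(): the state, without advancing time (a new reading comes with each control period).
- grab_frame(name): name is "scene" or "side" or "wrist"; returns a dict with "image" (420x560x3 uint8, blue, green, red), "fovy" (degrees; the focal length in pixels is half the picture's height over the tangent of half this angle, whatever the lens; pixels are square), "cx", "cy" (the principal point, pixels), "origin" and "rotation" of the camera in the world; the wrist camera has in their place "tool_from_camera" (4x4, takes a point from camera to tool coordinates, whose origin is the TCP and whose axes are the flange's). Camera axes: x right, y down, z forward; pixel columns grow to the right and rows downward; lengths in mm; the calibration is good to about 2 mm. A picture is of the moment at which its call begins: read the wrist's pose just before it. There is no depth.
- job_done(): hands the job in; it is judged then, once.
The state is a dict: "time_s": time; "qpos": joint angles; "qvel": joint speeds; "effort": joint torques, N m; "ee_pos": TCP position; "ee_rot": TCP orientation; "force": force on the tool from outside, world axes, zero at the start; "torque": the same for the moment, N m; "gripper_width": finger opening in mm; "gripper_force": force on a finger pad.
Only numpy, scipy, OpenCV 4.12 (cv2) and the standard library are available. Lean on these libraries where they do the work, as an engineer would, in place of code of your own. Each camera call takes 0.05 s, during which the arm holds its last target. There are 200 camera calls.

## Working session

There is one attempt and no reset: what is moved stays moved. The work goes in short steps, Python scripts to look and compute and a tool call to move; the robot and the scene stay as the last step left them, time stands still between calls to the robot, and variables do not carry over. Pictures are saved under pics/ and viewed, at most 10 in all, crops included, and the job is handed in when it is done.

Besides the shell and the picture viewer there is one more tool, called in YAML: its name, and indented under it one key for each argument. step_arm: Moves the arm, as the interface text tells. Its arguments: {"type":"object","properties":{"steps":{"type":"array","items":{"type":"array","items":{"type":"number"}}},"force":{"type":"number"}},"required":["steps"]}

```bash
mkdir -p pics; ls
python3 - <<'E'
from workcell import *
import cv2
s=state();print(s)
for n in("scene","side"):
    f=grab_frame(n);cv2.imwrite(f"pics/{n}0.png",f["image"]);print(n,f["fovy"],f["cx"],f["cy"],f["origin"],f["rotation"])
f=grab_frame("wrist");cv2.imwrite("pics/wrist0.png",f["image"]);print(f["fovy"],f["cx"],f["cy"],f["tool_from_camera"])
E
```

```text
pics
{'time_s': 0.0, 'qpos': array([-6.49737435e+01,  1.83507565e+01,  8.97080702e+01, -2.67607648e-06,
        7.20415505e+01, -1.14541812e+00]), 'qvel': array([-0.030956  , -0.01493114, -0.00176942, -0.02605119, -0.01955371,
        0.01418855]), 'effort': array([-7.40509277e-04, -4.12469137e+01, -2.31971633e+01,  7.25758960e-02,
        4.57237638e-02, -1.14084510e-04]), 'ee_pos': array([ 253.40085737, -515.58579233,  213.11785756]), 'ee_rot': array([-1.79899643e+02, -2.00399375e-03,  2.61716737e+01]), 'force': array([0.68104489, 0.8153576 , 0.42293221]), 'torque': array([-0.0271021 , -0.00638905,  0.02856461]), 'gripper_force': 0.0, 'gripper_width': 91.50902209844354}
scene 57.15198846201021 280.1244064159065 207.9876283623869 [-43.85921186 708.72440398 498.53114382] [-119.00351927    1.36101206 -129.79310502]
side 48.43806775101991 287.13941034639697 209.59758197027818 [ 113.32383062 1010.66065947  884.75813983] [-131.34834856   -0.18893406 -150.95819209]
66.88915900982363 279.74116127203894 206.89243475713235 [[ 6.66712470e-04 -9.72449692e-01 -2.33111889e-01  6.65529898e+01]
 [ 9.99999775e-01  6.64698291e-04  8.71970644e-05 -2.92401205e-01]
 [ 7.01543158e-05 -2.33111895e-01  9.72449916e-01 -1.70338831e+02]
 [ 0.00000000e+00  0.00000000e+00  0.00000000e+00  1.00000000e+00]]
```

View pics/scene0.png

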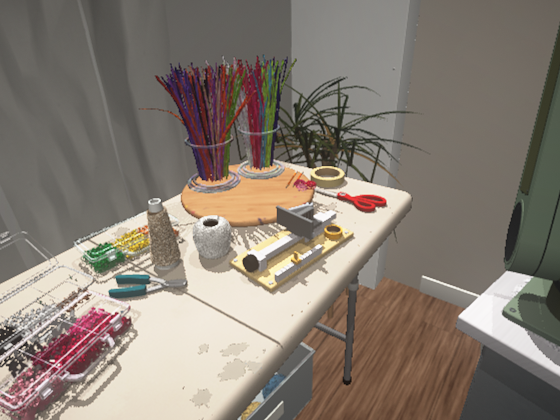

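View pics/side0.png

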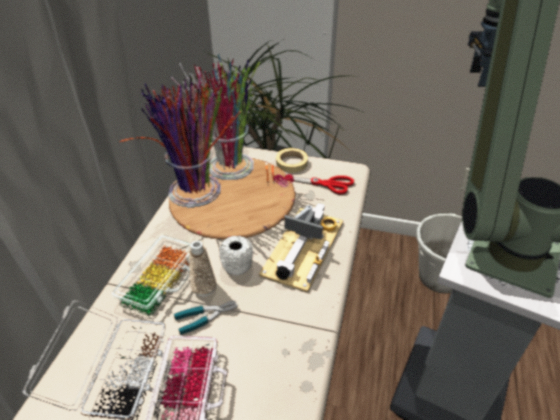

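The scene view shows the stand at (235–355, 205–287), with the foot at (250,262), the thumb plate at about (295,220) and the brass clip at about (297,257). The side view shows the stand at (263–343, 205–290). I'll zoom in on both.

```bash
cat > h.py <<'E'
import numpy as np, cv2
from scipy.spatial.transform import Rotation as R
from workcell import *
def cam(n):
    f=grab_frame(n); s=f["image"]
    if n=="wrist":
        raise SystemExit
    return s,(f["origin"],R.from_euler("xyz",f["rotation"],degrees=True).as_matrix(),210/np.tan(np.radians(f["fovy"]/2)),f["cx"],f["cy"])
def wcam():
    s=state(); f=grab_frame("wrist"); T=np.array(f["tool_from_camera"])
    Rt=R.from_euler("xyz",s["ee_rot"],degrees=True).as_matrix()
    return f["image"],(s["ee_pos"]+Rt@T[:3,3],Rt@T[:3,:3],210/np.tan(np.radians(f["fovy"]/2)),f["cx"],f["cy"])
def ray(c,u,v): return c[1]@np.array([(u-c[3])/c[2],(v-c[4])/c[2],1.])
def onz(c,u,v,z):
    d=ray(c,u,v); return c[0]+d*(z-c[0][2])/d[2]
def proj(c,p):
    q=c[1].T@(np.array(p)-c[0]); return q[0]/q[2]*c[2]+c[3],q[1]/q[2]*c[2]+c[4]
def tri(c1,p1,c2,p2):
    a=ray(c1,*p1);b=ray(c2,*p2);A=np.c_[a,-b];t=np.linalg.lstsq(A,c2[0]-c1[0],rcond=None)[0]
    x=c1[0]+a*t[0];y=c2[0]+b*t[1];return (x+y)/2,np.linalg.norm(x-y)
E
python3 - <<'E'
from h import *
i1,c1=cam("scene");i2,c2=cam("side")
for n,i,x,y in(("scene",i1,225,195),("side",i2,255,195)):
    w=(135,100) if n=="scene" else (100,100)
    k=5.6
    cv2.imwrite(f"pics/{n}z.png",cv2.resize(i[y:y+w[1],x:x+w[0]],None,fx=k,fy=k,interpolation=cv2.INTER_CUBIC))
for p in((235,262),(268,286),(354,235)):print(p,onz(c1,*p,12))
for p in((263,275),(305,289),(343,222)):print(p,onz(c2,*p,12))
E
```

```text
(235, 262) [522.75811776 374.44074662  12.        ]
(268, 286) [417.57332842 369.54948488  12.        ]
(354, 235) [425.9394711  111.99724927  12.        ]
(263, 275) [526.36045838 382.23792044  12.        ]
(305, 289) [416.90685513 370.73048958  12.        ]
(343, 222) [433.25826882 112.28146682  12.        ]
```

View pics/scenez.png

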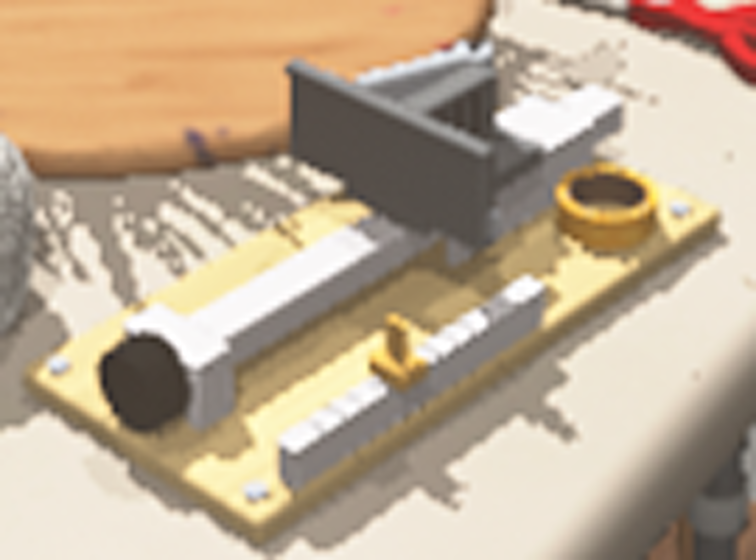

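View pics/sidez.png

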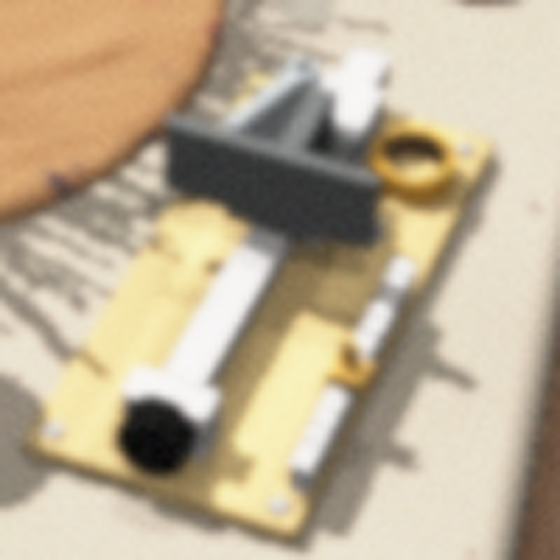

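Run:
```python
from h import *
i1,c1=cam("scene");i2,c2=cam("side")
S=lambda x,y:(x/5.6+225-.41,y/5.6+195-.41)
D=lambda x,y:(x/5.6+255-.41,y/5.6+195-.41)
pts={"FL(100,-60)12":(S(30,380),D(38,445),12),"FR(100,70)12":(S(258,530),D(305,540),12),"BR(-170,70)12":(S(718,212),D(490,150),12),
"plateTL z90":(S(292,65),D(170,122),90),"plateTR z90":(S(490,150),D(380,187),90),"bladetop z54":(S(397,320),D(350,345),54),"clipbase":(S(398,370),D(352,372),36),
"tape top":(S(605,190),D(413,150),27)}
for k,(a,b,z) in pts.items():
    x,e=tri(c1,a,c2,b);print(k,onz(c1,*a,z)[:2].round(1),onz(c2,*b,z)[:2].round(1),x.round(1),round(e,1))
for n,a,b,z in(("cone top",(155,202),(197,245),150),("jar near",(215,185),(195,198),15),("jar2",(262,172),(228,170),15),("ball",(212,238),(236,255),43)):
    x,e=tri(c1,a,c2,b);print(n,onz(c1,*a,z)[:2].round(),onz(c2,*b,z)[:2].round(),x.round(),e.round())
```

```text
FL(100,-60)12 [528.5 383.2] [531.4 381.6] [532.6 380.4   9. ] 1.5
FR(100,70)12 [407.  371.5] [405.8 371.4] [405.1 372.9  14.1] 0.0
BR(-170,70)12 [434.9 105.8] [436.5 111.2] [437.9 104.2   8.1] 4.3
plateTL z90 [540.  244.7] [541.7 245.3] [542.9 242.7  87.8] 0.6
plateTR z90 [441.1 232.1] [440.1 237.3] [440.3 234.6  89.8] 3.7
bladetop z54 [422.1 294.9] [423.1 297.8] [424.3 294.   51.3] 2.3
clipbase [418.2 298.1] [421.9 296.3] [423.8 292.6  30.7] 1.1
tape top [461.7 145.8] [463.4 144.8] [464.3 142.7  24.6] 0.4
cone top [627. 478.] [632. 479.] [635. 476. 146.] 0.0
jar near [869. 212.] [848. 231.] [843. 231.  25.] 13.0
jar2 [850.  53.] [842.  72.] [845.  62.  14.] 13.0
ball [591. 385.] [603. 382.] [610. 374.  30.] 3.0
```

View pics/wrist0.png

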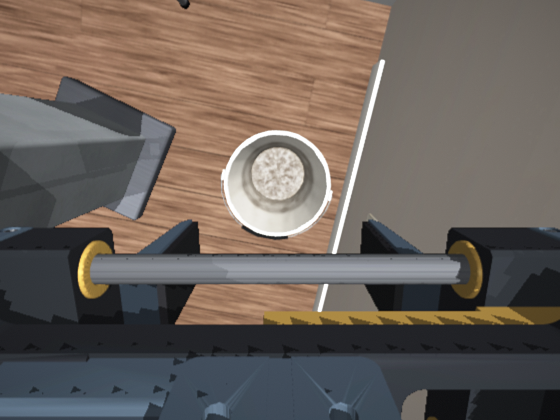

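The wrist view only shows the floor and bin, which doesn't help yet. The stand's yaw is about 96°, with its origin near (485,280). The plate is at about (491,236) and the index at about (422.5,296), so the travel is roughly 67 mm. I'll move to a hover position now.

step_arm:
  steps:
    - [0,0,0,33.6,-34.4,0,1]
    - [0,0,0,33.6,-34.4,0,1]
    - [0,0,0,33.6,-34.4,0,1]
    - [0,0,0,33.6,-34.4,0,1]
    - [0,0,0,33.6,-34.4,0,1]
    - [0,0,0,33.6,-34.4,0,1]
    - [0,0,0,33.6,-34.4,0,1]
    - [0,0,0,33.6,-34.4,0,1]

```text
time_s: 1.35
ee_pos: [373.8, -149.1, 214.2]
ee_rot: [180.0, -0.0, 26.2]
force: [-0.3, -0.3, 0.2]
gripper_width: 91.2
gripper_force: 0.0
```

step_arm:
  steps:
    - [0,0,0,33.6,-34.4,0,1]
    - [0,0,0,33.6,-34.4,0,1]
    - [0,0,0,33.6,-34.4,0,1]
    - [0,0,0,33.6,-34.4,0,1]
    - [0,0,0,33.6,-34.4,0,1]
    - [0,0,0,33.6,-34.4,0,1]
    - [0,0,0,33.6,-34.4,0,1]
    - [0,0,0,33.6,-34.4,0,1]

```text
time_s: 2.35
ee_pos: [493.7, 216.7, 214.0]
ee_rot: [180.0, -0.0, 26.2]
force: [0.6, -0.3, -0.5]
gripper_width: 91.2
gripper_force: 0.0
```

step_arm:
  steps:
    - [0,0,-10,0,0,0,0.78]
    - [0,0,-10,0,0,0,0.78]
    - [0,0,-10,0,0,0,0.78]
    - [0,0,-10,0,0,0,0.78]
    - [0,0,-10,0,0,0,0.78]
    - [0,0,-10,0,0,0,0.78]
    - [0,0,-10,0,0,0,0.78]
    - [0,0,0,0,0,30,0.78]

```text
time_s: 3.35
ee_pos: [495.0, 215.7, 185.7]
ee_rot: [179.7, -0.1, 96.2]
force: [-0.3, 0.3, 0.3]
gripper_width: 71.2
gripper_force: 0.0
```

Run:
```python
from h import *
i,c=wcam();cv2.imwrite("pics/w1.png",i);np.savez("pics/w1.npz",o=c[0],r=c[1],k=c[2:])
s=state();print(s["time_s"],s["ee_pos"],s["ee_rot"],s["gripper_width"],s["force"],s["qpos"])
```

```text
3.4 [491.65286427 214.32465563 180.36175362] [-1.79727549e+02  8.64512605e-02  9.61812693e+01] 71.32799276496658 [-1.10939887 -0.83253241 -2.52250899] [ 2.23296092e+01  1.63802715e+01  9.75315721e+01 -7.92860627e-03
  6.63739026e+01  1.61517411e+01]
```

View pics/w1.png

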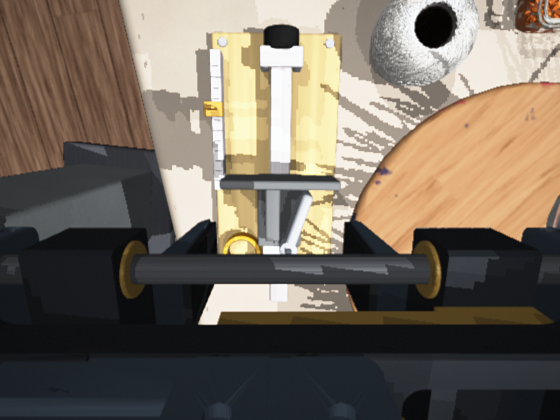

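The wrist view shows the board aligned with the image. The plate is at rows 176–189 and columns 221–340, the gold clip is at (212,108), and the lever and cheek are at columns 265–310, rows 190–250. I'll measure the edges numerically.

Run:
```python
from h import *
i,c=wcam();s=state();print(s["ee_pos"],s["ee_rot"])
g=cv2.cvtColor(i,6)
for u in(228,245,300,332):print(u,g[168:198,u])
print("row183",g[183,214:226],g[183,334:346]); print("r186",g[186,214:226],g[186,334:346])
h=cv2.cvtColor(i,cv2.COLOR_BGR2HSV)
m=((h[...,0]>15)&(h[...,0]<28)&(h[...,1]>150))[95:125,198:230]
for r in range(30):print(95+r,''.join('#' if x else '.' for x in m[r]),g[95+r,204:224:2])
```

```text
[491.36444141 214.20151371 181.34933629] [-1.79653499e+02  1.08817839e-01  9.61706053e+01]
228 [ 78  80  80  83  88 129 176 185 141  74  47  54  77  95 102 103 102 100
  98  87  87 115 128 128 129 155 169 170 170 170]
245 [185 185 185 187 185 126  53  45  47  48  48  52  74  94 103 105 103 103
 101  91  88 134 156 155 156 174 186 185 186 185]
300 [108 179 212 212 192 121  52  45  47  48  47  50  77 121 158 171 174 174
 175 175 157 100  57  57  58  59  58  59  59  58]
332 [199 229 239 211 164 162 112  51  45  48  47  48  56 107 145 166 173 174
 175 177 164 152 208 230 231 231 231 188 135 130]
row183 [241 195 160 160 204 252 254 254 255 209 108  98] [166 165 166 168 168 167 167 167 167 166 167 166]
r186 [240 194 159 158 185 253 254 254 255 235 129  91] [176 176 176 176 176 176 175 175 176 176 177 176]
95 ................................ [136 136 136 136 135 137 248 250 250 249]
96 ................................ [135 134 135 136 135 135 246 228 226 215]
97 ................................ [135 136 134 134 133 133 246 237 236 231]
98 ................................ [136 135 126 126 12
[... 1375 characters left out ...]
.......................... [136 135 135 134 134 133 193 232 233 234]
117 ................................ [136 135 136 136 135 134 196 207 212 217]
118 ................................ [135 135 134 136 135 133 226 215 202 186]
119 ................................ [136 135 135 136 136 133 238 246 243 227]
120 ................................ [151 140 136 136 136 134 237 251 251 248]
121 ................................ [159 152 150 135 135 134 231 250 250 250]
122 ................................ [159 159 158 134 135 135 221 250 250 250]
123 ................................ [159 159 158 134 133 132 201 250 250 250]
124 ................................ [159 158 157 134 133 133 188 251 250 250]
```

Run:
```python
from h import *
i,c=wcam();s=state();g=cv2.cvtColor(i,6)
Rt=R.from_euler("xyz",s["ee_rot"],degrees=True).as_matrix();t=lambda p:(Rt.T@(p-s["ee_pos"])).round(1)
print("row184",list(zip(range(214,230),g[184,214:230])));print([tuple(i[185,x]) for x in range(332,348)])
print(s["ee_pos"],s["ee_rot"],s["qvel"].round(2))
P=onz(c,280.5,184.7,90);B=onz(c,219,105,54);print("plate mid",P,t(P),"blade",B,t(B))
for u,v,z in((280,173.8,46),(280,179.8,90),(280,188.8,90),(221,45,0),):print(u,v,t(onz(c,u,v,z)))
# tube edges at foot part, leg tube cols
for r in(90,120,150,165):print(r,g[r,262:302:1])
```

```text
row184 [(214, np.uint8(240)), (215, np.uint8(194)), (216, np.uint8(160)), (217, np.uint8(157)), (218, np.uint8(170)), (219, np.uint8(243)), (220, np.uint8(254)), (221, np.uint8(253)), (222, np.uint8(254)), (223, np.uint8(255)), (224, np.uint8(194)), (225, np.uint8(97)), (226, np.uint8(95)), (227, np.uint8(99)), (228, np.uint8(101)), (229, np.uint8(100))]
[(np.uint8(179), np.uint8(176), np.uint8(173)), (np.uint8(179), np.uint8(175), np.uint8(173)), (np.uint8(180), np.uint8(177), np.uint8(174)), (np.uint8(179), np.uint8(176), np.uint8(174)), (np.uint8(178), np.uint8(175), np.uint8(173)), (np.uint8(177), np.uint8(175), np.uint8(172)), (np.uint8(179), np.uint8(176), np.uint8(174)), (np.uint8(179), np.uint8(174), np.uint8(173)), (np.uint8(179), np.uint8(175), np.uint8(174)), (np.uint8(178), np.uint8(174), np.uint8(173)), (np.uint8(179), np.uint8(175), np.uint8(174)), (np.uint8(178), np.uint8(174), np.uint8(172)), (np.uint8(177), np.uint8(174), np.uint8(171)), (np.uint8(178), np.uint8(175), np.uint8(172)), (np.uint8(171), np.uint8(168), np.uint8(164)), (np.uint8(173), np.uint8(175), np.uin
[... 355 characters left out ...]
9]
221 45 [149.9 -60.  182.9]
90 [150 147 149 149 151 151 150 147 145 144 146 146 146 140 186 246 253 253
 252 252 252 252 252 251 251 250 248 248 249 250 250 250 250 250 247 208
 184 190 195 196]
120 [179 176 177 177 177 176 175 173 171 169 154 147 146 137 191 246 252 251
 249 249 250 249 250 251 250 249 248 248 249 249 250 249 251 249 208 182
 188 195 195 196]
150 [153 150 150 150 149 148 148 145 143 145 146 146 145 132 206 249 252 250
 248 249 250 249 251 251 251 251 250 251 251 251 251 253 250 236 213 208
 212 213 210 220]
165 [153 152 151 149 149 147 146 144 144 143 143 145 143 119 152 173 179 174
 171 174 176 175 176 175 173 171 167 171 170 168 168 172 150 103  96 102
 104 103 104 133]
```

step_arm:
  steps:
    - [0,0,0,0,1,20,0.78]
    - [0,0,0,0,1,20,0.78]
    - [0,0,0,0,0,20,0.78]
    - [0,0,0,0,0,15,0.78]
    - [0,0,0,0,0,0,0.78]
    - [0,0,0,0,0,0,0.78]
    - [0,0,0,0,0,0,0.78]
    - [0,0,0,0,0,0,0.78]

```text
time_s: 4.5
ee_pos: [495.6, 215.4, 109.5]
ee_rot: [179.9, -0.0, 96.2]
force: [-0.5, -0.2, -0.6]
gripper_width: 71.4
gripper_force: 0.0
```

Run:
```python
from h import *
i,c=wcam();s=state();print(s["ee_pos"],s["ee_rot"],s["qvel"].round(2),s["force"])
cv2.imwrite("pics/w2f.png",i)
cv2.imwrite("pics/w2.png",cv2.resize(i[60:280,170:390],None,fx=2.7,fy=2.7,interpolation=cv2.INTER_CUBIC))
```

```text
[495.52212976 215.32099994 109.34771638] [ 1.79955204e+02 -6.94409163e-03  9.61750156e+01] [ 0.01  0.16  0.12  0.01 -0.03 -0.03] [ 0.23177378  1.53673361 -0.06977772]
```

View pics/w2.png

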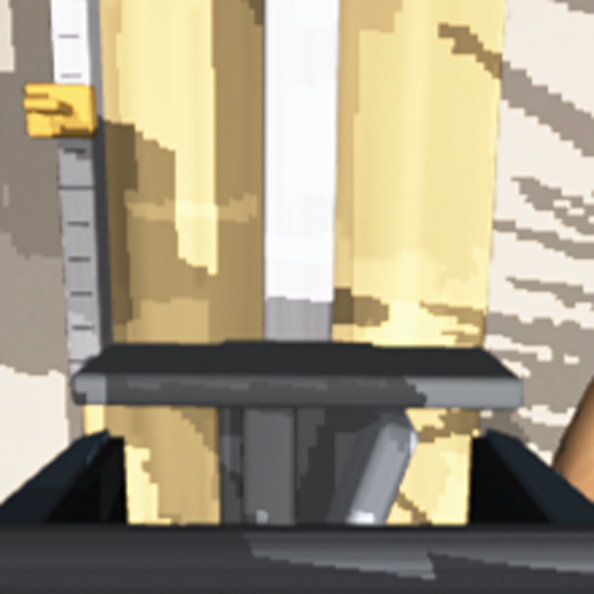

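The gripper sits centred on the plate: the plate spans crop x 72–523 and the finger tips are at 125 and 470. The lever stands open at x≈412, inside the right finger. I'll back off 6 mm, then go down behind the plate.

step_arm:
  steps:
    - [0,0,0,-6,0,0,0.78]
    - [0,0,0,0,0,0,0.78]
    - [0,0,0,0,0,15,0.78]
    - [0,0,0,0,0,15,0.78]
    - [0,0,0,0,0,15,0.78]
    - [0,0,0,0,0,9,0.78]
    - [0,0,0,0,0,0,0.78]
    - [0,0,0,0,0,0,0.78]

```text
time_s: 5.55
ee_pos: [496.3, 209.4, 55.2]
ee_rot: [180.0, -0.0, 96.2]
force: [-0.1, -0.2, 0.1]
gripper_width: 71.4
gripper_force: 0.0
```

step_arm:
  steps:
    - [0,0,0,3,0,0,0.78]
    - [0,0,0,3,0,0,0.78]
    - [0,0,0,2,0,0,0.78]
    - [0,0,0,2,0,0,0.78]
    - [0,0,0,2,0,0,0.78]
    - [0,0,0,0,0,0,0.78]
    - [0,0,0,0,0,0,0.78]
    - [0,0,0,0,0,0,0.78]

```text
time_s: 6.55
ee_pos: [494.8, 221.3, 54.9]
ee_rot: [180.0, -0.0, 96.2]
force: [1.2, -2.9, 1.9]
gripper_width: 71.2
gripper_force: 1.5
```

Contact made, with about 3 N against the push. I'll push most of the way out.

step_arm:
  steps:
    - [0,0,0,4,0,0,0.78]
    - [0,0,0,6,0,0,0.78]
    - [0,0,0,8,0,0,0.78]
    - [0,0,0,8,0,0,0.78]
    - [0,0,0,8,0,0,0.78]
    - [0,0,0,8,0,0,0.78]
    - [0,0,0,5,0,0,0.78]
    - [0,0,0,3,0,0,0.78]

```text
time_s: 7.55
ee_pos: [489.9, 271.3, 54.9]
ee_rot: [179.9, 0.0, 96.2]
force: [3.6, -4.7, 0.6]
gripper_width: 71.6
gripper_force: 2.4
```

step_arm:
  steps:
    - [0,0,0,0,0,0,0.78]
    - [0,0,0,0,0,0,0.78]
    - [0,0,0,0,0,0,0.78]
    - [0,0,0,0,0,0,0.78]
    - [0,0,0,0,0,0,0.78]
    - [0,0,0,0,0,0,0.78]
    - [0,0,0,0,0,0,0.78]
    - [0,0,0,0,0,0,0.78]

```text
time_s: 8.55
ee_pos: [489.2, 270.8, 54.8]
ee_rot: [-180.0, 0.0, 96.2]
force: [4.0, -4.6, -0.9]
gripper_width: 71.0
gripper_force: 1.9
```

Run:
```python
from h import *
i,c=wcam();s=state();print(s["ee_pos"],s["ee_rot"],s["qvel"].round(2),s["force"],s["gripper_force"])
j,d=cam("scene");cv2.imwrite("pics/s3f.png",j);cv2.imwrite("pics/w3f.png",i)
# project expected index/leg position into both views
a=cv2.resize(i[110:260,150:330],None,fx=3.8,fy=3.8,interpolation=cv2.INTER_CUBIC)
u,v=map(int,proj(d,(430,290,54)));print(u,v)
b=cv2.resize(j[v-35:v+35,u-35:u+35],None,fx=6,fy=6,interpolation=cv2.INTER_CUBIC)
o=np.zeros((570,800,3),np.uint8);a=a[:, :380];o[:a.shape[0],:380]=a[:570];o[:420,380:]=b;cv2.imwrite("pics/c3.png",o)
```

```text
[489.19406702 270.82220823  54.81968461] [-1.79984621e+02  1.46619949e-02  9.61737730e+01] [-0.04 -0.08  0.02  0.08  0.02  0.  ] [ 3.42557147 -2.57242888 -0.08252847] 1.9309291988611221
294 249
```

View pics/c3.png

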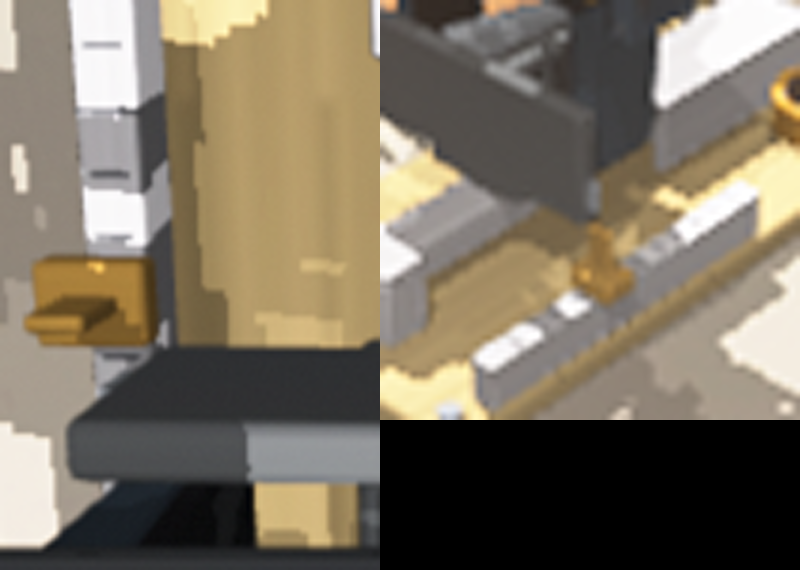

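The left panel (wrist) shows the blade's top strip at rows 318–333, the plate top at rows 420–480, and the plate's front bottom edge at about row 347. The right panel (scene) shows the steel nib at about (594,195) and the blade top at about (599,228). Now for the numbers.

Run:
```python
from h import *
i,c=wcam();s=state();j,d=cam("scene");g=cv2.cvtColor(i,6)
ax=np.array([np.cos(np.radians(96.17)),np.sin(np.radians(96.17)),0]);al=lambda p:round(float(ax@(p-s["ee_pos"])),2)
print("plate cols rows196-245");
for u in(215,235):print(u,g[196:242,u])
print("blade rows 183-203")
for u in(160,164,168,172):print(u,i[183:204,u,2])
for r,z,n in((201.5,46,"bot front"),(220.3,90,"top front"),(236,90,"top back")):print(n,al(onz(c,230,r,z)))
print("blade",al(onz(c,164,195.4,54)),al(onz(c,164,194.8,54)))
S=lambda x,y:(259+(x-380)/6-.42,214+y/6-.42)
for p,z,n in(((594,195),56,"nib"),((599,230),54,"blade54"),((599,230),50,"blade50"),((585,110),90,"plate front top +y corner")):
    q=onz(d,*S(*p),z);print(n,al(q),q.round(1))
b=j[214:264,285:305];print("scene rows 236-262, red-blue")
for r in range(240,262):print(r,[tuple(int(x) for x in j[r,k]) for k in range(291,300)])
```

```text
plate cols rows196-245
215 [160 159 160 160 143  92  50  47  48  48  48  47  49  48  48  48  49  49
  48  48  48  49  49  49  60  87 105 115 126 136 138 137 137 136 136 134
 107  85  82 101  87  42  11   6   6   5]
235 [179 179 179 180 179 123  53  46  47  47  47  49  48  48  48  49  48  48
  47  49  48  49  49  48  55  79 109 126 137 148 153 152 152 151 150 150
 150 149 146 137 133 165 180 181 181 181]
blade rows 183-203
160 [167 165 166 164 165 162 161 148 121 112 145 173 171 150 131 148 155 155
 163 167 166]
164 [169 168 167 169 167 148 121 103  98 106 147 180 178 158 133 151 159 144
 156 168 169]
168 [170 169 169 168 148 114 100  99  99 106 152 184 179 159 139 155 159 140
 154 169 170]
172 [172 169 169 168 149 114  99  99  99  88  86  89  88  87 104 119 117 119
 151 170 169]
bot front 26.17
top front 27.45
top back 20.16
blade 31.35 31.69
nib 20.46 [436.2 285.7  56. ]
blade54 32.12 [422.2 295.9  54. ]
blade50 27.97 [426.4 292.2  50. ]
plate front top +y corner 22.67 [437.6 288.1  90. ]
scene rows 236-262, red-blue
240 [(79, 82, 85), (80, 82, 87), (76, 79, 83), (66, 69, 72), (60, 
[... 2412 characters left out ...]
 155), (64, 112, 145), (61, 105, 136), (64, 113, 147), (66, 115, 148), (81, 116, 138), (119, 140, 154)]
258 [(67, 120, 156), (68, 125, 163), (68, 121, 158), (65, 116, 151), (62, 109, 141), (64, 112, 145), (64, 114, 149), (69, 111, 140), (100, 134, 160)]
259 [(67, 124, 162), (76, 143, 186), (84, 160, 207), (67, 122, 159), (67, 119, 154), (66, 118, 153), (67, 120, 157), (67, 121, 158), (67, 128, 168)]
260 [(59, 109, 143), (71, 133, 174), (82, 155, 200), (69, 126, 163), (70, 128, 165), (68, 124, 160), (69, 124, 162), (70, 126, 164), (68, 125, 162)]
261 [(75, 124, 156), (63, 106, 137), (60, 108, 142), (65, 119, 154), (68, 123, 158), (71, 128, 167), (71, 131, 170), (66, 117, 153), (62, 112, 145)]
```

Both views agree that about 8.5 mm remains. I'll push 7 mm, ease the lateral load slightly, and measure again.

step_arm:
  steps:
    - [0,0,0,2,0.5,0,0.78]
    - [0,0,0,2,0,0,0.78]
    - [0,0,0,2,0,0,0.78]
    - [0,0,0,1,0,0,0.78]
    - [0,0,0,0,0,0,0.78]
    - [0,0,0,0,0,0,0.78]
    - [0,0,0,0,0,0,0.78]
    - [0,0,0,0,0,0,0.78]

```text
time_s: 9.75
ee_pos: [488.5, 277.8, 54.8]
ee_rot: [-179.9, 0.0, 96.2]
force: [0.2, -3.5, 0.6]
gripper_width: 71.4
gripper_force: 2.2
```

Run:
```python
from h import *
i,c=wcam();s=state();j,d=cam("scene");k,e=cam("side");g=cv2.cvtColor(i,6)
print(s["ee_pos"],s["ee_rot"],s["force"])
cv2.imwrite("pics/w4f.png",i);cv2.imwrite("pics/s4f.png",j)
a=cv2.resize(i[180:250,145:245],None,fx=7,fy=7,interpolation=cv2.INTER_CUBIC)[:, :400]
b=cv2.resize(j[225:275,270:320],None,fx=8,fy=8,interpolation=cv2.INTER_CUBIC)
o=np.zeros((490,800,3),np.uint8);o[:,:400]=a;o[:400,400:]=b;cv2.imwrite("pics/c4.png",o)
for u in(158,160,162,164,166,168):print(u,i[196:222,u,2])
for u in(190,215,235):print(u,g[198:240,u])
```

```text
[488.55821818 277.75124761  54.81423091] [-1.79939546e+02  2.20025553e-02  9.61739887e+01] [-0.00733826 -4.93076749  1.05869958]
158 [169 170 169 170 170 169 171 169 156 154 174 173 157 141 156 170 170 170
 169 169 169 168 168 168 169 168]
160 [159 158 158 158 157 159 158 147 120 137 168 172 158 139 154 168 168 168
 168 170 170 168 169 168 169 167]
162 [169 168 167 167 169 165 137 106 100 136 170 173 160 140 146 149 159 167
 169 168 169 169 169 169 168 168]
164 [168 167 168 167 159 131 105  99 101 138 173 176 163 143 150 150 159 169
 170 169 168 169 169 169 169 169]
166 [167 167 167 153 125 104  99  99 101 143 176 181 165 143 149 150 160 168
 169 169 170 170 169 170 171 171]
168 [169 169 168 132 101  98  99  98 101 142 176 180 165 141 149 152 160 168
 169 169 167 168 169 168 144 109]
190 [55 55 55 56 56 54 50 48 48 47 48 49 49 47 50 48 48 48 48 51 49 49 56 70
 77 81 83 83 83 82 82 81 81 80 79 80 75 67 48 37 37 39]
215 [161 161 145  92  49  48  49  48  48  48  48  49  48  49  48  49  49  49
  49  49  50  49  55  65  74  80  81  84  84  82  82  81  81  80  79  80
  75  68  54  32  15   9]
235 [180 180 163 103  51  48  49  48  48  49  49  49  48  49  49  48  49  49
  49  48  50  50  57  81 109 127 138 149 154 153 152 152 151 151 151 150
 148 137 135 165 182 181]
```

View pics/c4.png

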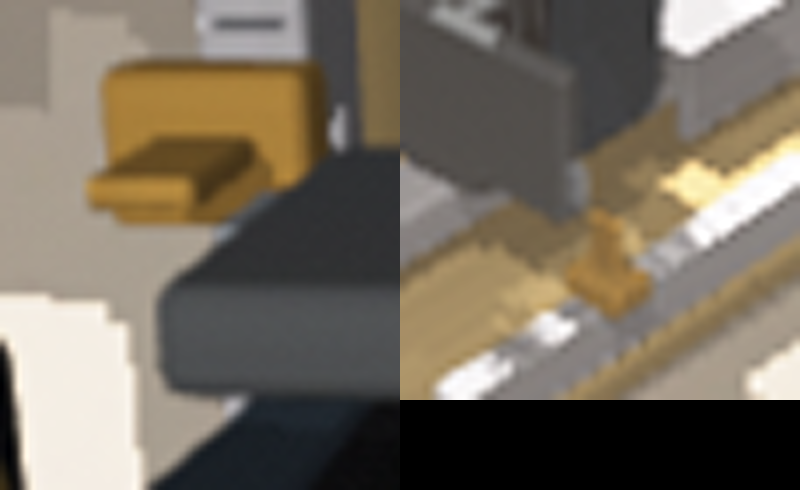

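The left panel (wrist) shows the blade top strip at crop rows 175–205. The steel nib streak is at about (245,215), just behind it and to the right. The right panel (scene) shows the nib at about (572,190) and the blade top at about (600,212). About 2 mm remains, so I'll refine the figure.

Run:
```python
from h import *
i,c=wcam();s=state();j,d=cam("scene")
ax=np.array([np.cos(np.radians(96.17)),np.sin(np.radians(96.17)),0]);ay=np.array([-ax[1],ax[0],0])
al=lambda p:(round(float(ax@(p-s["ee_pos"])),2),round(float(ay@(p-s["ee_pos"])),1))
print("wrist nib sat-ish (r-b, g)")
for r in range(203,216):print(r,[(int(i[r,u,2])-int(i[r,u,0]),int(i[r,u,1])) for u in range(171,188)])
print("scene")
for r in range(242,256):print(r,[(int(j[r,u,2])-int(j[r,u,0]),int(j[r,u,1])) for u in range(287,299)])
for p in((179.6,210.3),(182,208),(177,213)):
    for z in(52,56,60):print("nib w",p,z,al(onz(c,*p,z)))
print("blade w",al(onz(c,164,206.8,54)),"end",al(onz(c,172,206.8,54)))
for p,z in(((291.1,248.3),56),((294.6,251.1),54)):print("scene",p,al(onz(d,*p,z)))
x,e=tri(c,(179.6,210.3),d,(291.1,248.3));print("tri nib",al(x),x,e)
x,e=tri(c,(168,206.8),d,(294.6,251.3));print("tri blade",al(x),x,e)
```

```text
wrist nib sat-ish (r-b, g)
203 [(66, 75), (67, 75), (64, 73), (61, 69), (56, 64), (50, 60), (47, 56), (45, 54), (46, 53), (52, 59), (69, 80), (80, 91), (93, 105), (108, 124), (112, 129), (112, 129), (103, 118)]
204 [(65, 76), (63, 73), (59, 67), (55, 62), (51, 58), (48, 54), (45, 53), (46, 53), (55, 63), (69, 76), (77, 89), (80, 91), (82, 94), (106, 121), (114, 132), (114, 131), (102, 119)]
205 [(86, 98), (67, 78), (53, 62), (48, 56), (45, 55), (46, 54), (47, 53), (54, 63), (70, 78), (78, 89), (81, 91), (81, 91), (83, 94), (107, 120), (112, 128), (101, 120), (72, 96)]
206 [(106, 122), (80, 91), (53, 62), (44, 53), (45, 52), (54, 62), (65, 73), (72, 82), (78, 88), (82, 90), (80, 90), (76, 90), (77, 92), (89, 104), (81, 100), (54, 85), (22, 62)]
207 [(108, 126), (84, 96), (54, 61), (44, 53), (54, 62), (69, 78), (77, 88), (79, 90), (81, 90), (77, 91), (58, 90), (34, 87), (27, 86), (32, 79), (24, 64), (6, 53), (-4, 48)]
208 [(102, 118), (83, 94), (56, 64), (54, 62), (70, 78), (76, 89), (80, 92), (80, 91), (77, 90), (57, 90), (21, 87), (-2, 84), (-5, 76), (-3, 61), (-4, 51), (-4, 47), (-4
[... 2922 characters left out ...]
46, 103), (45, 103), (48, 109), (55, 124), (63, 124), (74, 109), (77, 107), (83, 113), (85, 135), (79, 166)]
nib w (179.6, 210.3) 52 (22.42, 55.0)
nib w (179.6, 210.3) 56 (23.43, 53.7)
nib w (179.6, 210.3) 60 (24.43, 52.4)
nib w (182, 208) 52 (23.75, 53.6)
nib w (182, 208) 56 (24.73, 52.3)
nib w (182, 208) 60 (25.7, 51.1)
nib w (177, 213) 52 (20.85, 56.6)
nib w (177, 213) 56 (21.9, 55.3)
nib w (177, 213) 60 (22.94, 53.9)
blade w (24.91, 62.9) end (24.92, 58.5)
scene (291.1, 248.3) (23.44, 51.8)
scene (294.6, 251.1) (23.78, 61.5)
tri nib (24.16, 53.1) [433.22413545 296.05539406  57.22663283] 0.9566098845800237
tri blade (24.27, 61.2) [425.06611012 295.2856606   53.36219703] 1.1129047627650515
```

The estimates all agree on about 2.1 mm remaining. I'll push 2 mm and pause at the mark.

step_arm:
  steps:
    - [0,0,0,1,0,0,0.78]
    - [0,0,0,1,0,0,0.78]
    - [0,0,0,0,0,0,0.78]
    - [0,0,0,0,0,0,0.78]
    - [0,0,0,0,0,0,0.78]
    - [0,0,0,0,0,0,0.78]
    - [0,0,0,0,0,0,0.78]
    - [0,0,0,0,0,0,0.78]

```text
time_s: 11.0
ee_pos: [488.4, 279.8, 54.8]
ee_rot: [-179.9, 0.0, 96.2]
force: [-1.2, -4.5, 1.1]
gripper_width: 71.1
gripper_force: 2.1
```

Run:
```python
from h import *
i,c=wcam();s=state();j,d=cam("scene")
ax=np.array([np.cos(np.radians(96.17)),np.sin(np.radians(96.17)),0]);ay=np.array([-ax[1],ax[0],0])
al=lambda p:(round(float(ax@(p-s["ee_pos"])),2),round(float(ay@(p-s["ee_pos"])),1))
print(s["ee_pos"],s["ee_rot"],s["force"],s["gripper_force"],s["gripper_width"])
cv2.imwrite("pics/w5f.png",i);cv2.imwrite("pics/s5f.png",j)
for u in(160,162,164,166,168):print(u,i[200:222,u,2])
print("plate",cv2.cvtColor(i,6)[198:224,235])
for r in range(206,220):print(r,[(int(i[r,u,2])-int(i[r,u,0]),int(i[r,u,1])) for u in range(171,186)])
print("scene")
for r in range(243,258):print(r,[(int(j[r,u,2])-int(j[r,u,0]),int(j[r,u,1])) for u in range(287,299)])
for n,u,v,z in(("blade",164,210,54),("blade",164,211,54),("nibtopfront",176,211.6,62),("platebotfront",235,200.9,46),("platetopfront",235,220.4,90)):print(n,v,al(onz(c,u,v,z)))
```

```text
[488.40928265 279.80864134  54.82426634] [-1.79949057e+02  1.50295597e-02  9.61732612e+01] [-2.81612054 -4.43021349  0.9202701 ] 2.1337363868951797 71.3509029723082
160 [159 159 158 157 158 160 161 134 116 146 171 167 146 132 154 168 169 169
 169 168 168 167]
162 [168 168 167 167 166 152 124 104 109 146 174 170 150 128 131 155 167 169
 168 169 169 168]
164 [168 167 169 167 151 119 100  98 110 150 177 174 154 134 130 134 155 169
 169 169 169 169]
166 [168 168 167 137 106  99  98  98 109 151 181 176 157 135 131 134 155 169
 170 169 170 170]
168 [168 168 144 111  98 100 101 100 111 152 180 176 155 135 131 134 156 170
 171 167 144 108]
plate [180 181 176 118  53  47  48  49  49  49  48  48  48  49  49  49  49  49
  47  49  49  49  56  79 109 127]
206 [(67, 76), (67, 76), (65, 76), (64, 72), (59, 68), (54, 64), (51, 59), (48, 55), (44, 52), (47, 54), (69, 77), (88, 101), (94, 108), (105, 123), (90, 112)]
207 [(66, 77), (66, 74), (64, 71), (59, 67), (54, 62), (50, 57), (47, 54), (46, 52), (47, 54), (52, 63), (49, 79), (33, 87), (30, 89), (48, 94), (37, 76)]
208 [(72, 82), (64, 73), (56, 65
[... 3237 characters left out ...]
50)]
254 [(45, 101), (46, 101), (47, 103), (47, 103), (46, 102), (48, 109), (60, 117), (74, 107), (79, 107), (82, 110), (83, 132), (70, 145)]
255 [(46, 102), (46, 102), (46, 103), (46, 102), (48, 109), (56, 124), (63, 125), (75, 109), (78, 108), (84, 113), (86, 136), (76, 158)]
256 [(45, 102), (46, 102), (50, 108), (55, 120), (55, 124), (61, 130), (71, 123), (79, 112), (77, 107), (83, 113), (83, 128), (72, 148)]
257 [(49, 110), (54, 120), (55, 123), (56, 124), (62, 117), (80, 127), (86, 122), (80, 113), (75, 105), (83, 113), (81, 115), (57, 120)]
blade 210 (23.09, 63.0)
blade 211 (22.52, 63.1)
nibtopfront 211.6 (24.23, 53.8)
platebotfront 200.9 (26.54, 24.6)
platetopfront 220.4 (27.41, 18.5)
```

The nib and the blade now line up to within about 0.3 mm at equal height, and the leg has been held there for more than a second. Next I'll squeeze gradually.

step_arm:
  steps:
    - [0,0,0,0,-0.3,0,0.72]
    - [0,0,0,0,0,0,0.65]
    - [0,0,0,0,0,0,0.58]
    - [0,0,0,0,0,0,0.51]
    - [0,0,0,0,0,0,0.45]
    - [0,0,0,0,0,0,0.4]
    - [0,0,0,0,0,0,0.36]
    - [0,0,0,0,0,0,0.33]
  force: 15

```text
time_s: 12.1
ee_pos: [491.2, 280.9, 56.0]
ee_rot: [179.7, -0.1, 96.2]
force: [3.5, -3.4, 3.4]
gripper_width: 30.4
gripper_force: 4.8
```

step_arm:
  steps:
    - [0,0,0,0,0,0,0.31]
    - [0,0,0,0,0,0,0.29]
    - [0,0,0,0,0,0,0.27]
    - [0,0,0,0,0,0,0.24]
    - [0,0,0,0,0,0,0.2]
    - [0,0,0,0,0,0,0.2]
    - [0,0,0,0,0,0,0.2]
    - [0,0,0,0,0,0,0.2]
  force: 15

```text
time_s: 13.1
ee_pos: [488.9, 280.3, 55.6]
ee_rot: [179.9, -0.0, 96.1]
force: [2.0, -3.2, 6.8]
gripper_width: 25.4
gripper_force: 15.9
```

Run:
```python
from h import *
i,c=wcam();s=state();j,d=cam("scene");i0=cv2.imread("pics/w5f.png");j0=cv2.imread("pics/s5f.png")
print(s["ee_pos"],s["ee_rot"],s["force"],s["gripper_force"],s["gripper_width"])
cv2.imwrite("pics/w6f.png",i);cv2.imwrite("pics/s6f.png",j)
for u in(164,166):print(u,i[200:222,u,2])
g=cv2.cvtColor(i,6);print("plate",g[198:226,235],g[198:226,225],g[198:226,330])
for r in range(206,220,1):print(r,[(int(i[r,u,2])-int(i[r,u,0]),int(i[r,u,1])) for u in range(171,186)])
a=cv2.resize(i[180:280,140:420],None,fx=2.85,fy=2.85,interpolation=cv2.INTER_CUBIC)[:, :798]
b=cv2.resize(j[215:265,260:330],None,fx=6,fy=6,interpolation=cv2.INTER_CUBIC)
o=np.zeros((590,800,3),np.uint8);o[:a.shape[0],:a.shape[1]]=a;o[290:590,:420]=b[:300];cv2.imwrite("pics/c6.png",o)
```

```text
[488.86169749 280.25863518  55.63821016] [ 1.79929469e+02 -4.46526142e-02  9.61358660e+01] [ 1.32453578 -3.72934831  6.10451289] 15.860397890210152 25.750906332887606
164 [168 181 194 196 167 121 100  98 101 146 192 202 194 172 151 146 160 169
 169 169 169 170]
166 [167 175 187 171 127 100  99  99 102 151 195 206 198 174 154 140 156 168
 169 170 169 167]
plate [151 153 151 104  52  48  48  49  49  48  49  49  49  48  48  49  49  49
  48  48  49  49  52  62  75  80  81  85] [160 162 160 110  52  47  48  49  49  48  49  49  49  49  49  49  49  49
  49  48  48  50  53  64  77  81  81  84] [245 245 246 248 201  68  44  48  49  48  49  48  49  49  48  49  49  49
  48  49  49  48  50  54  64  76  81  83]
206 [(66, 76), (67, 76), (66, 75), (64, 72), (60, 69), (55, 63), (51, 59), (48, 55), (47, 54), (60, 65), (96, 109), (106, 122), (117, 135), (119, 139), (102, 125)]
207 [(66, 76), (65, 75), (62, 72), (58, 67), (53, 63), (50, 58), (49, 56), (49, 54), (50, 56), (56, 68), (55, 86), (48, 91), (60, 104), (61, 98), (40, 77)]
208 [(66, 76), (62, 71), (55, 65), (52, 60), (49, 57), (47, 55), (50, 56
[... 1100 characters left out ...]
 (-2, 48), (-3, 49), (-2, 49), (-2, 49), (-2, 48), (-3, 48), (-2, 48), (-3, 49)]
216 [(36, 141), (36, 126), (33, 91), (16, 60), (0, 49), (-3, 49), (-2, 47), (-2, 49), (-2, 48), (-2, 48), (-2, 48), (-2, 49), (-2, 48), (-2, 48), (-2, 48)]
217 [(20, 138), (14, 101), (4, 65), (-2, 49), (-3, 47), (-2, 47), (-3, 49), (-3, 49), (-2, 49), (-2, 48), (-3, 48), (-3, 48), (-2, 49), (-2, 47), (-2, 48)]
218 [(10, 95), (0, 60), (-3, 48), (-3, 48), (-3, 49), (-2, 49), (-2, 49), (-2, 49), (-2, 49), (-2, 49), (-2, 49), (-2, 49), (-2, 48), (-1, 49), (-2, 50)]
219 [(1, 59), (-3, 49), (-3, 48), (-2, 49), (-1, 49), (-2, 50), (-2, 49), (-1, 50), (-3, 50), (-2, 49), (-2, 49), (-2, 49), (-2, 50), (-1, 49), (-1, 50)]
```

View pics/c6.png

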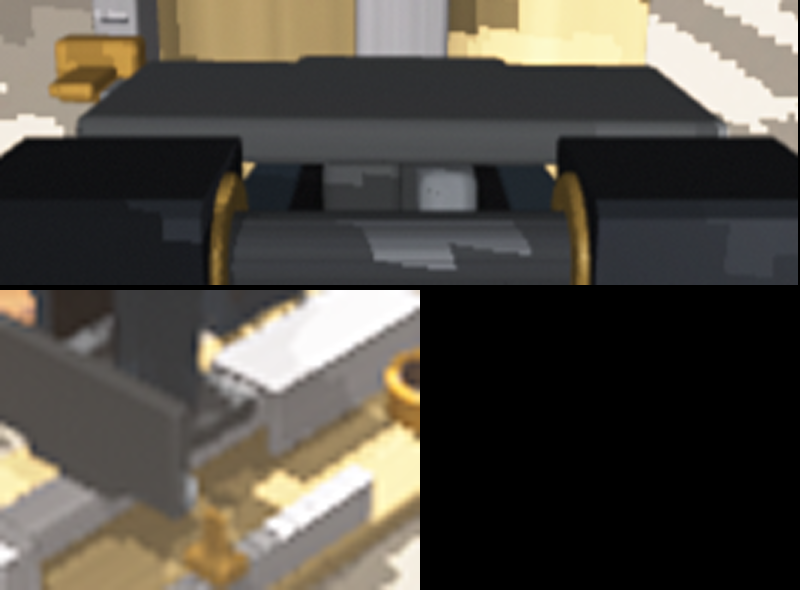

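The lever is shut against the cheek: the width is 25.7 mm and the grip is about 16 N. The nib and blade rows are unchanged relative to each other. I'll hold once more to confirm it's stable before handing in.

step_arm:
  steps:
    - [0,0,0,0,0,0,0.2]
    - [0,0,0,0,0,0,0.2]
    - [0,0,0,0,0,0,0.2]
    - [0,0,0,0,0,0,0.2]
    - [0,0,0,0,0,0,0.2]
    - [0,0,0,0,0,0,0.2]
    - [0,0,0,0,0,0,0.2]
    - [0,0,0,0,0,0,0.2]

```text
time_s: 14.2
ee_pos: [488.9, 280.2, 55.7]
ee_rot: [179.9, -0.0, 96.1]
force: [1.7, -3.7, 6.4]
gripper_width: 25.8
gripper_force: 15.9
```

Run:
```python
from h import *
i,c=wcam();s=state();j,d=cam("scene");j0=cv2.imread("pics/s5f.png");jp=cv2.imread("pics/s4f.png")
print(s["ee_pos"],s["force"],s["gripper_force"],s["gripper_width"])
f=lambda x:np.float32(cv2.cvtColor(x,6))
for r in range(244,252):print(r,[(int(j[r,u,2])-int(j[r,u,0]),int(j[r,u,1])) for u in range(287,297)])
for u in(164,166):print(u,i[204:216,u,2])
print(cv2.cvtColor(i,6)[198:206,235])
```

```text
[488.91430951 280.24516012  55.66525097] [ 2.22588818 -4.18609708  6.23055514] 15.859895423054695 25.25611426359979
244 [(7, 78), (7, 83), (7, 83), (7, 75), (11, 91), (19, 113), (29, 104), (41, 94), (45, 99), (44, 98)]
245 [(8, 78), (7, 81), (6, 86), (5, 90), (14, 98), (39, 101), (48, 98), (45, 98), (45, 99), (44, 99)]
246 [(7, 79), (7, 82), (6, 87), (3, 99), (4, 129), (19, 132), (47, 97), (45, 99), (45, 99), (43, 99)]
247 [(7, 79), (7, 81), (6, 86), (5, 97), (-2, 144), (5, 155), (48, 95), (44, 99), (48, 104), (52, 112)]
248 [(7, 78), (7, 81), (7, 85), (4, 99), (-3, 145), (5, 154), (46, 94), (44, 97), (47, 103), (51, 113)]
249 [(8, 80), (7, 81), (7, 85), (3, 99), (-3, 133), (13, 142), (59, 119), (52, 113), (43, 97), (43, 100)]
250 [(6, 80), (7, 81), (7, 84), (3, 95), (-4, 117), (22, 130), (68, 140), (61, 130), (49, 105), (42, 99)]
251 [(8, 80), (6, 81), (6, 82), (4, 84), (14, 110), (47, 137), (74, 142), (89, 142), (90, 134), (65, 120)]
164 [166 122 100  98 100 146 191 203 195 172 151 146]
166 [127 102  98  98 102 151 195 206 198 174 154 140]
[151 151 151 104  51  46  49  49]
```

Everything is stable: the leg is within measurement error of the mark and the lever is shut.

```bash
python3 -c "
from workcell import *
print(job_done())"
```

```text
the job is handed in; nothing more can be done
None
```

The job is handed in at about 14 s: the leg is held at the length clip to within my measuring error (roughly 0.5 mm, judged from the images), the cam lever is squeezed shut with about 16 N, and I touched nothing else on the table.

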